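Press filter discs home and find the clear well with a dip rod

ROBOT

A 6-joint arm with a two-finger parallel gripper is mounted at the origin on the work surface. World frame = base frame: x ahead of the robot, y to its left, z up, the work surface at z = 0. Lengths are in mm, angles in degrees, forces in N, time in s.
With the tool pointing down it reaches from about 350 to 850 mm from the base axis. Payload 8.1 kg.
Tool frame: the origin (TCP) lies midway between the tips of the shut fingers; the grasp point (between the pads) lies 19 mm behind it; x points along the fingers, y is the direction in which the jaws open and shut, and the axes are right-handed (so a half turn about x gives the same grasp; the last joint's range is limited). The gripper opens to 85 mm and grips with 20 to 120 N. Pads are 22 mm wide; open, the fingers measure 114 mm over their backs; the gripper's body (76 mm by 85 mm) begins 54 mm behind the grasp point. The pads swing forward as they close: fully open they stand 13 mm farther back than shut.
Start: joints at [62.831, 7.471, 85.268, -0, 87.261, -4.893], TCP at [227.426, 555.232, 231.292] pointing down, gripper open.
Joint ranges: [-169.43, 169.43], [-51.17, 129.36], [1.28, 143.12], [-76.62, 256.62], [0, 156.53], [-152.29, 152.29]. Speed limits (degrees/s): [136.94, 136.94, 159.86, 180, 180, 180].

INTERFACE

Orientations are given as [roll, pitch, yaw] about the fixed x, y, z axes, in that order (R = Rz(yaw) Ry(pitch) Rx(roll)).
In Python, from bench import r, snapshot, workorder gives the robot as it stands.
- The arm moves only by the tool send_rows, never from a script. Its arguments are lists of equal length, an entry for each row: "offset": the shift along the tool's x, y, z in cm, a list of three; "dr": the turn, a rotation vector about the tool's x, y, z in degrees, a list of three; "grip": the opening in per cent of the stroke, from 0 (shut) to 100 (fully open). In form: {"offset": [[dx, dy, dz], ...], "dr": [[rx, ry, rz], ...], "grip": [grip, ...]}. A call has 1 to 5 rows; each row shifts and turns the commanded pose from where the row before left it, along the tool's axes as they then stand; what a row does not reach is not made up. A row lasts 1/8 s, in which the tool goes at most 62.5 mm and 10.7 degrees, less where a joint would pass 70% of its speed; a pose out of reach is approached as far as the arm can. A call with a gripper value outside its range is refused whole. The fingers move at their own pace and stop on an object; "force" is the grip in N (left out, the last holds). Time passes only in rows, so rows that do not move let the fingers close. It gives the time, the measured TCP pose, the force and the opening at its end, in the units of the state.
- r.sense(): the state, without advancing time (a new reading comes with each control period).
- snapshot(name): name is "scene" or "top"; returns a dict with "pixels" (480x640x3 uint8, red, green, blue), "fx", "fy", "cx", "cy" (pixels), "world_to_cam" (4x4, takes a point from world to camera coordinates). Camera axes: x right, y up, looking along -z (the intrinsics and any distortion apply to the point x, -y, -z); pixel columns grow to the right and rows downward; lengths in mm; the calibration is good to about 2 mm. A picture is of the moment at which its call begins. There is no depth.
- workorder.hand_in(): hands the job in, once; it reports no verdict.
The state is a dict: "time": time; "joint_pos": joint angles; "qd": joint speeds; "joint_efforts": joint torques, N m; "tool_pos": TCP position; "tcp_rot": TCP orientation; "ft_force": force on the tool from outside, world axes, zero at the start; "wrist_torque": the same for the moment, N m; "finger_gap": finger opening in mm.
Only numpy, scipy, OpenCV 4.12 (cv2) and the standard library are available. Lean on these libraries where they do the work, as an engineer would, in place of code of your own. Each camera call takes 0.05 s, during which the arm holds its last target.

TASK

With the green-handled dip rod, gently press the white filter disc in each of the two wells of the aluminium block all the way down until it stops firmly. One well still has a spacer under its disc: leave the rod standing, let go, fully down in the other, clear well, where its black band sinks right down to the rim. Leave the other things on the bench where they are.

Things in the scene. Friction and masses are not known exactly. Their poses are not given: they have to be found in the camera images.
- rod: dip rod, 145 mm, about 140 g, upright in a holder: steel shaft 14 mm thick, bevelled lower end (9 mm across); square green handle 20 x 20 mm from 75 to 145 mm above the lower end; black band 42 to 48 mm above it. Origin: centre of the lower end; z up the rod, x, y square to the handle's faces. At the start the lower end is 8 mm above the table, 42 mm deep in the hole
- block: fixed aluminium block 80 x 170 x 70 mm (x, y, z) with two blind wells; origin under its centre, z up, the rim (top face) at 70 mm
- well_p (a point): centre of the mouth of the well at +45 mm along the block's y, on the rim; the well is 16 mm wide with a 3 mm bevel at the mouth (22 mm across), axis vertical; the start does not show which well has the spacer, only pushing does
- well_m (a point): the same for the well at -45 mm along the block's y
- disc_a: one of the two white discs (15 mm across, 6 mm thick), one per well; which lies in which well varies. Origin: centre of its top face, 12 to 17 mm below the rim at the start. It slides only up or down the well, against about 6 N of friction, and stays where left. Firm stop: top face 48 mm below the rim in the clear well, 30 mm in the one with the spacer. Over 35 N damages it; a push past 10 N means the firm stop
- disc_b: one of the two white discs (15 mm across, 6 mm thick), one per well; which lies in which well varies. Origin: centre of its top face, 12 to 17 mm below the rim at the start. It slides only up or down the well, against about 6 N of friction, and stays where left. Firm stop: top face 48 mm below the rim in the clear well, 30 mm in the one with the spacer. Over 35 N damages it; a push past 10 N means the firm stop
- holder: fixed blue holder block 60 x 150 x 50 mm (x, y, z) with two holes 16 mm wide at +40 mm (the rod) and -40 mm (the scraper) along its y; origin under its centre
- scraper: bystander: slim steel scraper with a round grey handle 16 mm across, 100 mm tall, standing in the holder's other hole, its top 108 mm above the table; origin at its lower end
- bottle: bystander: amber bottle, 60 mm across, 105 mm tall; origin under its centre
- dish: bystander: closed yellowish culture dish, 90 mm across, 16 mm tall; origin under its centre
- carton: bystander: small white and orange carton 55 x 95 x 36 mm; origin under its centre
- beaker: bystander: clear beaker, 66 mm across, 85 mm tall; origin under its centre
- jar: bystander: glass jar with white cap, 52 mm across, 60 mm tall; origin under its centre
- spatula: bystander: blue-handled spatula lying flat, 170 mm long
- pot: bystander: small white pot with red cap, 44 mm across, 50 mm tall; origin under its centre
Things that resemble listed ones, but are neither listed nor needed, are in the scene too. What is shaped like the block but purple or red is not meant.

How it is judged (in metres and radians):
At the end, for the whole second after the job is handed in: The rod stands released and at rest in the clear well, its lower end at least 46.5 mm below the rim (full depth is 48 mm), within 4 mm of the disc's centre and within 0.15 rad of upright; the disc in the other well is at least 28.5 mm below the rim (its firm stop is at 30 mm) (((z of rod in the frame of block below 0.0235 m and horizontal distance between rod and disc_a below 0.004 m and z of disc_b in the frame of block below 0.0415 m) or (z of rod in the frame of block below 0.0235 m and horizontal distance between rod and disc_b below 0.004 m and z of disc_a in the frame of block below 0.0415 m)) and angle between rod's own z axis and vertical below 0.15 rad and linear speed of rod below 0.02 m/s and contact force between the fingers and rod below 0.05 N); the robot touches nothing.
It fails at once if a disc is pushed with more than 35 N (contact force between rod and disc_a above 35 N or contact force between rod and disc_b above 35 N).
It fails at once if the rod is pressed against the block with more than 40 N (contact force between rod and block above 40 N).
It fails at once if a bystander is moved more than 30 mm (distance of any of scraper, bottle, dish, carton, beaker, jar, spatula, pot from where it was at the start of the episode above 0.03 m).
It also fails if it takes over 72 s, if anything falls off the work surface, if the arm or the gripper's body presses on something with over 40 N, if the wrist force passes 120 N, or if a joint passes its speed limit or range.

## Working session

There is one attempt and no reset: what is moved stays moved. The work goes in short steps, Python scripts to look and compute and a tool call to move; the robot and the scene stay as the last step left them, time stands still between calls to the robot, and variables do not carry over. Pictures are saved under pics/ and viewed, and the job is handed in when it is done.

Besides the shell and the picture viewer there is one more tool, called after "Call:" as name(argument=value, ...) on one line, values as JSON. send_rows: Moves the arm, as the interface text tells. Its arguments: {"type":"object","properties":{"offset":{"type":"array","items":{"type":"array","items":{"type":"number"}}},"dr":{"type":"array","items":{"type":"array","items":{"type":"number"}}},"grip":{"type":"array","items":{"type":"number"}},"force":{"type":"number"}},"required":["offset","dr","grip"]}

```bash
mkdir -p pics; ls; python3 - <<'E'
from bench import r, snapshot
import cv2, numpy as np
for n in ("scene","top"):
    s=snapshot(n); cv2.imwrite(f"pics/{n}0.png",s["pixels"][:,:,::-1])
    print(n,s["fx"],s["fy"],s["cx"],s["cy"],[k for k in s]); print(np.round(s["world_to_cam"],4).tolist())
print(r.sense())
E
```

```text
pics
scene 549.8091820553917 549.8091820553917 318.5929221607965 240.22119085018335 ['pixels', 'fx', 'fy', 'cx', 'cy', 'world_to_cam']
[[-0.4325, 0.9014, 0.0207, 177.0942], [-0.5039, -0.2607, 0.8235, 231.1617], [0.7477, 0.3457, 0.567, -2035.2431], [0.0, 0.0, 0.0, 1.0]]
top 478.2597267549663 478.2597267549663 319.6837225791201 245.88620608835922 ['pixels', 'fx', 'fy', 'cx', 'cy', 'world_to_cam']
[[-0.0098, -0.9997, -0.024, 96.857], [0.9803, -0.0144, 0.1972, -556.8492], [-0.1975, -0.0216, 0.9801, -1330.8857], [0.0, 0.0, 0.0, 1.0]]
{'time': 0.1, 'joint_pos': array([ 6.28302505e+01,  7.51251877e+00,  8.53227470e+01, -1.99241838e-03,
        8.72588560e+01, -4.89595465e+00]), 'qd': array([-0.10373288, -0.10616418, -0.03396059,  0.08605749, -0.00945162,
        0.04312523]), 'joint_efforts': array([ 4.46464310e-04, -5.70962799e+01, -5.01934218e+01, -2.94946431e-04,
        8.47851421e-03,  3.54397753e-05]), 'tool_pos': array([227.22015375, 554.79582528, 230.33399072]), 'tcp_rot': array([ -93.68475221,   89.90585722, -115.95845012]), 'ft_force': array([-0.48815756, -0.00921218,  1.08763946]), 'wrist_torque': array([-0.03084133, -0.03414641,  0.07228974]), 'finger_gap': 85.443364767958}
```

View pics/scene0.png

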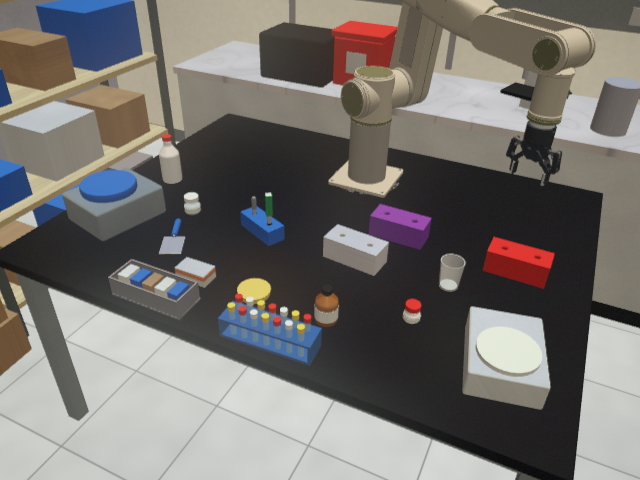

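View pics/top0.png

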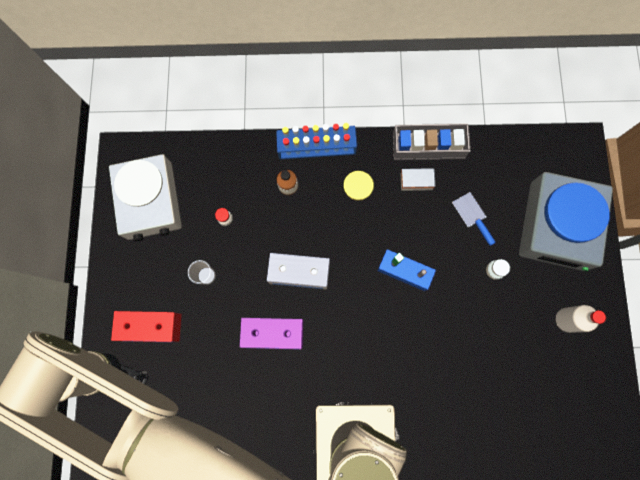

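Candidates in the top image: the grey aluminium block is at (298,270), with a purple one at (271,334) and a red one at (145,327), so I choose grey. For the rod, the green square handle is at (398,259) and the scraper's round grey handle at (422,272), so I choose green. Next I'll check the choice in close crops.

```bash
python3 - <<'E'
import cv2, numpy as np
t=cv2.imread("pics/top0.png"); s=cv2.imread("pics/scene0.png")
a=cv2.resize(t[242:302,255:345],None,fx=8,fy=8,interpolation=cv2.INTER_CUBIC)
b=cv2.resize(t[242:302,365:445],None,fx=9,fy=9,interpolation=cv2.INTER_CUBIC)
c=cv2.resize(s[185:285,230:400],None,fx=4.6,fy=4.6,interpolation=cv2.INTER_CUBIC)
cv2.imwrite("pics/c1.png",a);cv2.imwrite("pics/c2.png",b);cv2.imwrite("pics/c3.png",c)
E
```

```text
(no output)
```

View pics/c1.png

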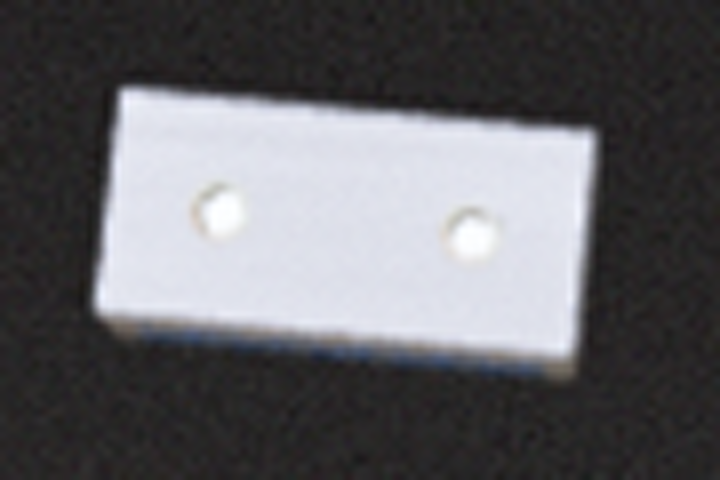

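View pics/c2.png

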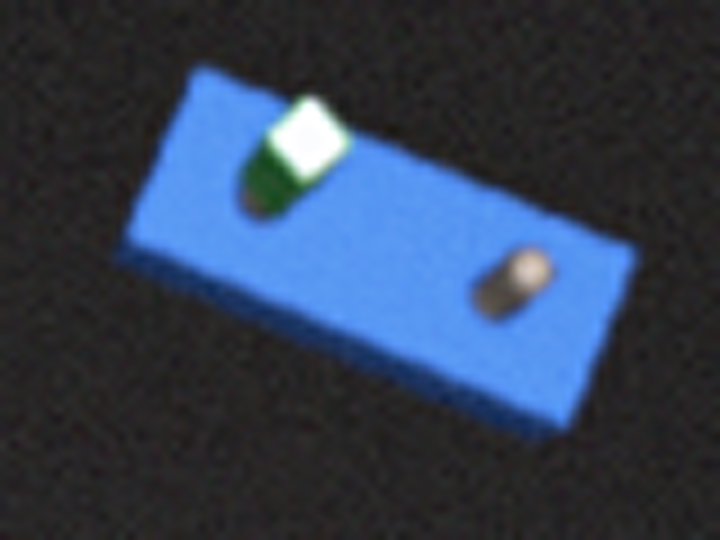

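View pics/c3.png

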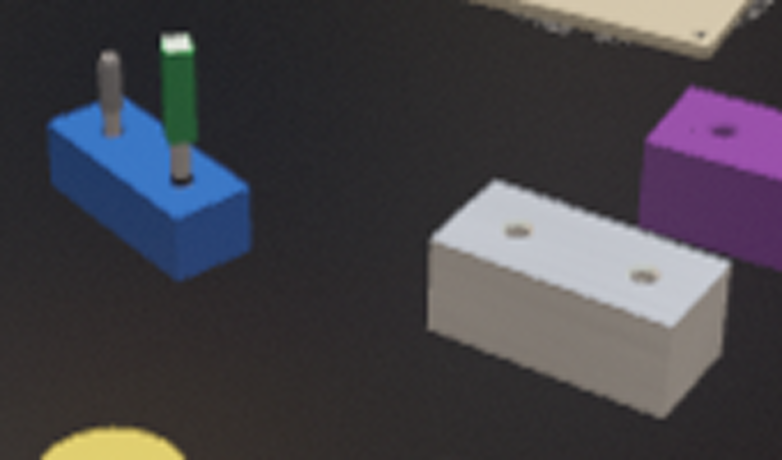

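```bash
cat > h.py <<'E'
import numpy as np
from scipy.optimize import least_squares
C={"scene":(549.8091820553917,318.5929221607965,240.22119085018335,np.array([[-0.4325, 0.9014, 0.0207, 177.0942], [-0.5039, -0.2607, 0.8235, 231.1617], [0.7477, 0.3457, 0.567, -2035.2431]])),
"top":(478.2597267549663,319.6837225791201,245.88620608835922,np.array([[-0.0098, -0.9997, -0.024, 96.857], [0.9803, -0.0144, 0.1972, -556.8492], [-0.1975, -0.0216, 0.9801, -1330.8857]]))}
def proj(n,P):
    f,cx,cy,M=C[n]; P=np.atleast_2d(P); q=P@M[:,:3].T+M[:,3]
    return np.c_[cx+f*q[:,0]/-q[:,2], cy-f*q[:,1]/-q[:,2]]
def back(n,uv,z):
    return least_squares(lambda p:(proj(n,[p[0],p[1],z])-uv).ravel(),[500,0]).x
def crop(n,x0,y0,k,pts):
    return np.array(pts,float)/k+np.array([x0,y0])+0.5/k-0.5
def rect(x,y,yaw,hx,hy,z):
    a=np.radians(yaw); R=np.array([[np.cos(a),-np.sin(a)],[np.sin(a),np.cos(a)]])
    l=np.array([[hx,hy],[hx,-hy],[-hx,-hy],[-hx,hy]])
    return np.c_[l@R.T+[x,y],np.full(4,z)]
def fit(obs,hx,hy,z,x0):
    g=lambda p:np.concatenate([(proj(n,rect(*p,hx,hy,z))-uv).ravel() for n,uv in obs])
    s=least_squares(g,x0,x_scale=[10,10,1]); return s.x,np.sqrt(np.mean(s.fun**2))
E
python3 - <<'E'
from h import *
np.set_printoptions(precision=2,suppress=True)
T=lambda p:crop("top",255,242,8,p); H=lambda p:crop("top",365,242,9,p); S=lambda p:crop("scene",230,185,4.6,p)
bt=T([(120,88),(597,128),(577,360),(97,315)]); bs=S([(674,326),(430,240),(493,180),(730,262)])
# order check: (+x,+y),(+x,-y),(-x,-y),(-x,+y); scene image: +y right, +x toward camera
bs=S([(674,326),(430,240),(493,180),(730,262)])
for o in ([("top",bt)],[("scene",bs)],[("top",bt),("scene",bs)]): print("block",*fit(o,40,85,70,[500,60,0]))
ht=H([(200,65),(637,245),(567,432),(125,240)]); hs=S([(180,220),(50,123),(122,95),(250,185)])
for o in ([("top",ht)],[("scene",hs)],[("top",ht),("scene",hs)]): print("holder",*fit(o,30,75,50,[500,-150,-20]))
rt=H([(268,140),(312,95),(350,143),(308,183)])
print("rodtop",*fit([("top",rt)],10,10,153,[500,-150,40]))
print(back("top",T([(220,211)])[0],70),back("top",T([(472,235)])[0],70))
print(back("scene",S([(517,230)])[0],70),back("scene",S([(644,276)])[0],70))
print(back("scene",S([(178,42)])[0],153))
E
```

```text
block [488.09 152.29  -5.79] 0.4029537504231328
block [487.15 153.54  -5.48] 0.12012555601003527
block [487.73 152.95  -5.69] 0.3563578612002063
holder [ 488.59 -159.94  -24.23] 0.4647458458980839
holder [ 486.87 -157.8   -24.12] 0.304201811965854
holder [ 487.83 -158.88  -24.17] 0.5088897609176616
rodtop [ 504.79 -123.59   41.04] 0.43086094023723603
[492.71 197.69] [482.88 107.88]
[484.12 109.58] [494.59 199.49]
[ 501.46 -123.37]
```

The crops confirm it: a grey block with two white discs in its wells, and a green square handle with a pale top beside the slim grey scraper. Next I'll work out the move above the rod.

```bash
cat >> h.py <<'E'
from scipy.spatial.transform import Rotation as Ro
def st():
    from bench import r
    s=r.sense(); R=Ro.from_euler("xyz",s["tcp_rot"],degrees=True).as_matrix()
    return s,R
def show(target=None,jaw=None):
    np.set_printoptions(precision=2,suppress=True)
    s,R=st(); y=R[:,1]
    print("t",round(s["time"],2),"tcp",s["tool_pos"],"jawyaw",round(np.degrees(np.arctan2(y[1],y[0])),2),"xdown",R[:,0],"F",s["ft_force"],"gap",round(s["finger_gap"],1),"q",s["joint_pos"])
    if target is not None: print("offset cm (tool axes)",R.T@(np.array(target)-s["tool_pos"])/10)
    print("tool y",R[:,1],"z",R[:,2])
    if jaw is not None: print("turn about x (deg):",[round(((np.degrees(np.arctan2(y[1],y[0]))-j+90)%180)-90,1) for j in (jaw,jaw+90)])
E
python3 -c "
from h import *
show([504.2,-123,190],41)"
```

```text
t 0.1 tcp [227.22 554.8  230.33] jawyaw 67.73 xdown [-0. -0. -1.] F [-0.49 -0.01  1.09] gap 85.4 q [62.83  7.51 85.32 -0.   87.26 -4.9 ]
offset cm (tool axes) [  4.11 -52.22  51.32]
tool y [ 0.38  0.93 -0.  ] z [ 0.93 -0.38 -0.  ]
turn about x (deg): [np.float64(26.7), np.float64(-63.3)]
```

Call:
send_rows(offset=[[0,-2,2],[0,-3.5,3.4],[0,-3.5,3.4],[0,-3.5,3.4],[0,-3.5,3.4]], dr=[[0,0,0],[0,0,0],[0,0,0],[0,0,0],[0,0,0]], grip=[60,60,60,60,60])

```text
time: 0.72
tool_pos: [311.3, 346.4, 230.8]
tcp_rot: [-104.5, 90.0, -126.8]
ft_force: [1.1, -0.2, 0.5]
finger_gap: 51.4
```

Call:
send_rows(offset=[[0,-3.5,3.4],[0,-3.5,3.4],[0,-3.5,3.4],[0,-3.5,3.4],[0,-3.5,3.4]], dr=[[0,0,0],[0,0,0],[0,0,0],[0,0,0],[0,0,0]], grip=[60,60,60,60,60])

```text
time: 1.35
tool_pos: [402.2, 120.1, 231.1]
tcp_rot: [-164.4, 90.0, 173.3]
ft_force: [0.5, 1.0, 1.0]
finger_gap: 51.2
```

```bash
python3 -c "
from h import *
show([504.2,-123,190],41)"
```

```text
t 1.35 tcp [402.22 120.11 231.05] jawyaw 67.73 xdown [-0.  0. -1.] F [0.54 0.95 1.  ] gap 51.2 q [  9.62 -21.67 112.05   0.    89.63 -58.11]
offset cm (tool axes) [  4.1  -18.63  18.65]
tool y [ 0.38  0.93 -0.  ] z [ 0.93 -0.38 -0.  ]
turn about x (deg): [np.float64(26.7), np.float64(-63.3)]
```

Call:
send_rows(offset=[[0,-3.73,3.73],[0,-3.73,3.73],[0,-3.73,3.73],[0,-3.73,3.73],[0,-3.73,3.73]], dr=[[0,0,0],[0,0,0],[0,0,0],[0,0,0],[0,0,0]], grip=[60,60,60,60,60])

```text
time: 1.98
tool_pos: [504.2, -123.3, 230.9]
tcp_rot: [163.1, 90.0, 140.8]
ft_force: [-0.3, 0.9, -0.2]
finger_gap: 51.4
```

Call:
send_rows(offset=[[0,0,0],[0.5,0,0],[0.5,0,0],[0.5,0,0]], dr=[[9,0,0],[9,0,0],[8.7,0,0],[0,0,0]], grip=[60,60,60,60])

```text
time: 2.48
tool_pos: [503.7, -121.6, 215.6]
tcp_rot: [-150.2, 90.0, 160.9]
ft_force: [0.5, -0.2, 0.3]
finger_gap: 51.0
```

```bash
python3 - <<'E'
from h import *
show([504.2,-123,104],41)
from bench import snapshot
import cv2
s=snapshot("scene")["pixels"][:,:,::-1]; t=snapshot("top")["pixels"][:,:,::-1]
a=cv2.resize(s[150:250,220:330],None,fx=5.2,fy=5.2,interpolation=cv2.INTER_CUBIC)
cv2.imwrite("pics/d1.png",a); cv2.imwrite("pics/d2.png",cv2.resize(t[200:310,350:460],None,fx=5,fy=5,interpolation=cv2.INTER_CUBIC))
E
```

```text
t 2.48 tcp [ 503.7  -121.61  215.62] jawyaw 41.07 xdown [-0.  0. -1.] F [ 0.46 -0.22  0.3 ] gap 51.0 q [-19.24  -4.78  99.35  -0.    85.48 -60.31]
offset cm (tool axes) [11.16 -0.05  0.15]
tool y [ 0.75  0.66 -0.  ] z [ 0.66 -0.75 -0.  ]
turn about x (deg): [np.float64(0.1), np.float64(-89.9)]
```

View pics/d1.png

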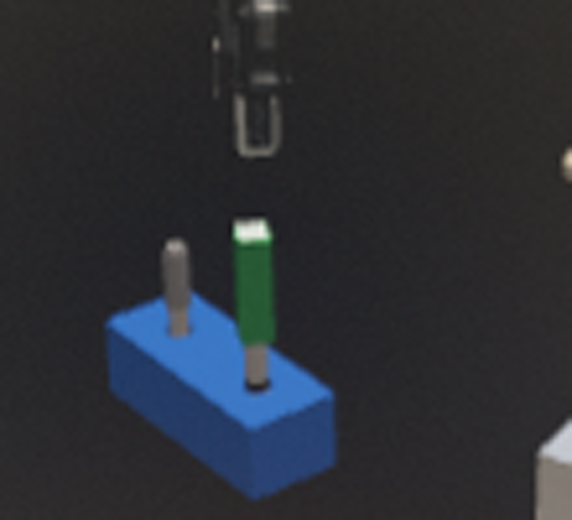

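View pics/d2.png

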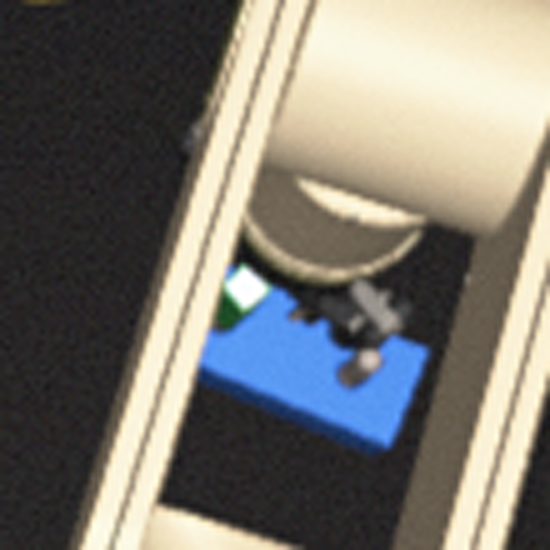

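Call:
send_rows(offset=[[2.2,0,0.12],[2.2,0,0],[2.2,0,0],[2.2,0,0],[2.3,0,0]], dr=[[0,0,0],[0,0,0],[0,0,0],[0,0,0],[0,0,0]], grip=[60,60,60,60,60])

```text
time: 3.2
tool_pos: [504.9, -122.5, 104.9]
tcp_rot: [27.0, 90.0, -21.8]
ft_force: [-0.3, 0.2, 0.7]
finger_gap: 51.4
```

Call:
send_rows(offset=[[0,0,0],[0,0,0],[0,0,0],[0,0,0],[0,0,0]], dr=[[0,0,0],[0,0,0],[0,0,0],[0,0,0],[0,0,0]], grip=[45,35,25,10,10], force=40)

```text
time: 3.82
tool_pos: [505.7, -122.9, 106.8]
tcp_rot: [27.4, 89.9, -21.5]
ft_force: [-0.4, 0.2, 5.9]
finger_gap: 19.4
```

```bash
python3 - <<'E'
from h import *
show()
from bench import snapshot
import cv2
s=snapshot("scene")["pixels"][:,:,::-1]
cv2.imwrite("pics/e1.png",cv2.resize(s[150:250,220:330],None,fx=5.2,fy=5.2,interpolation=cv2.INTER_CUBIC))
E
```

```text
t 3.83 tcp [ 505.69 -122.9   106.76] jawyaw 41.04 xdown [ 0. -0. -1.] F [-0.41  0.21  5.91] gap 19.4 q [-19.3    0.57 105.86  -0.01  73.43 -60.34]
tool y [0.75 0.66 0.  ] z [ 0.66 -0.75  0.  ]
```

View pics/e1.png

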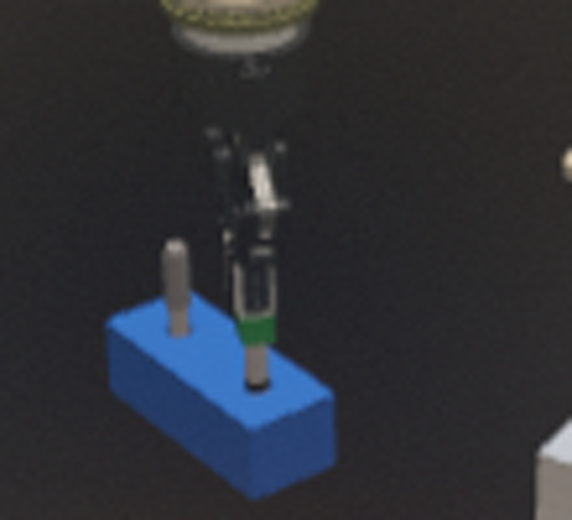

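Call:
send_rows(offset=[[0,0,0],[-1.0,0,0],[-2,0,0],[-2.5,0,0],[-3.0,0,0]], dr=[[0,0,0],[0,0,0],[0,0,0],[0,0,0],[0,0,0]], grip=[10,10,10,10,10], force=60)

```text
time: 4.5
tool_pos: [504.2, -122.3, 190.9]
tcp_rot: [-153.5, 89.9, 157.5]
ft_force: [0.3, -0.2, -1.5]
finger_gap: 19.5
```

Call:
send_rows(offset=[[0,0,0],[0,0,0]], dr=[[0,0,0],[0,0,0]], grip=[10,10])

```text
time: 4.75
tool_pos: [504.4, -122.4, 189.6]
tcp_rot: [-153.1, 90.0, 157.9]
ft_force: [-0.1, 0.4, -1.0]
finger_gap: 19.4
```

```bash
python3 - <<'E'
from h import *
show([483.3,108.2,190])
from bench import snapshot
import cv2
s=snapshot("scene")["pixels"][:,:,::-1]
cv2.imwrite("pics/e2.png",cv2.resize(s[140:240,220:330],None,fx=5.2,fy=5.2,interpolation=cv2.INTER_CUBIC))
E
```

```text
t 4.75 tcp [ 504.39 -122.36  189.62] jawyaw 41.03 xdown [-0.  0. -1.] F [-0.08  0.37 -1.  ] gap 19.4 q [-19.3   -3.75 101.11   0.    82.69 -60.33]
offset cm (tool axes) [ -0.03  13.54 -18.78]
tool y [ 0.75  0.66 -0.  ] z [ 0.66 -0.75 -0.  ]
```

View pics/e2.png

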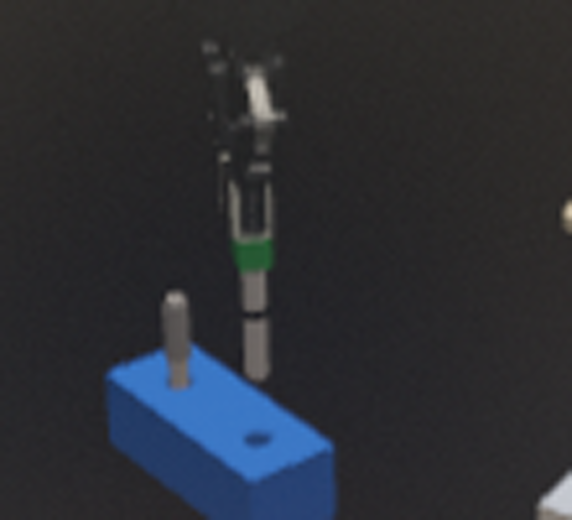

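The rod is out of its hole and vertical, with its tip at about crop (257,378). I'll check the tip against the prediction and move on to well_m.

```bash
python3 - <<'E'
from h import *
S=lambda p:crop("scene",220,140,5.2,p)
for z,o in ((91,(257,376)),(91+45,(255.5,315)),(91+70,(254,270))):
    u=proj("scene",[504.3,-122.4,z])[0]; print(z,(u-[220,140]+.5)*5.2-.5,o)
E
```

```text
91 [255.62990727 377.78847449] (257, 376)
136 [253.1972475  310.23857391] (255.5, 315)
161 [251.81243651 271.78525419] (254, 270)
```

Call:
send_rows(offset=[[0,2.7,-3.75],[0,2.7,-3.75],[0,2.7,-3.75],[0,2.7,-3.75],[0,2.7,-3.75]], dr=[[0,0,0],[0,0,0],[0,0,0],[0,0,0],[0,0,0]], grip=[10,10,10,10,10])

```text
time: 5.42
tool_pos: [482.3, 108.9, 188.7]
tcp_rot: [-123.8, 89.9, -172.8]
ft_force: [0.3, 0.5, -1.5]
finger_gap: 19.0
```

Call:
send_rows(offset=[[0,0,0],[0,0,0]], dr=[[0,0,0],[0,0,0]], grip=[10,10])

```text
time: 5.68
tool_pos: [482.9, 107.3, 189.2]
tcp_rot: [-110.8, 89.9, -159.7]
ft_force: [-0.3, -0.1, -2.2]
finger_gap: 19.6
```

```bash
python3 - <<'E'
from h import *
show([483.3,108.2,190])
from bench import snapshot
import cv2
s=snapshot("scene")["pixels"][:,:,::-1]
cv2.imwrite("pics/f1.png",cv2.resize(s[170:280,310:400],None,fx=5.4,fy=5.4,interpolation=cv2.INTER_CUBIC))
s=snapshot("top")["pixels"][:,:,::-1]
cv2.imwrite("pics/f2.png",cv2.resize(s[220:310,250:350],None,fx=6,fy=6,interpolation=cv2.INTER_CUBIC))
E
```

```text
t 5.67 tcp [482.92 107.27 189.18] jawyaw 41.07 xdown [-0. -0. -1.] F [-0.3  -0.13 -2.21] gap 19.6 q [  6.6   -7.58 104.73  -0.03  82.96 -34.47]
offset cm (tool axes) [-0.08  0.09 -0.05]
tool y [ 0.75  0.66 -0.  ] z [ 0.66 -0.75 -0.  ]
```

View pics/f1.png

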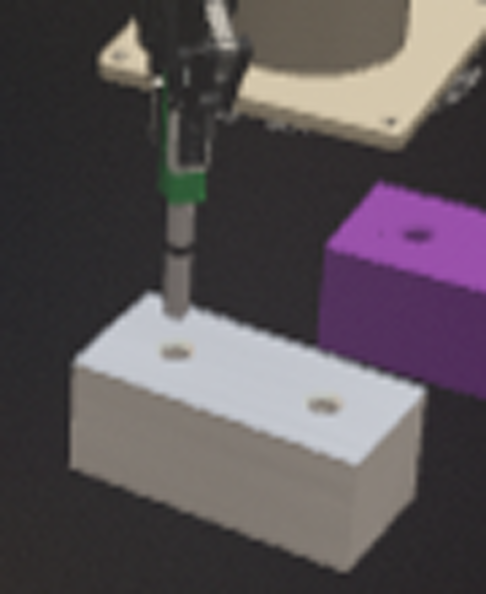

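View pics/f2.png

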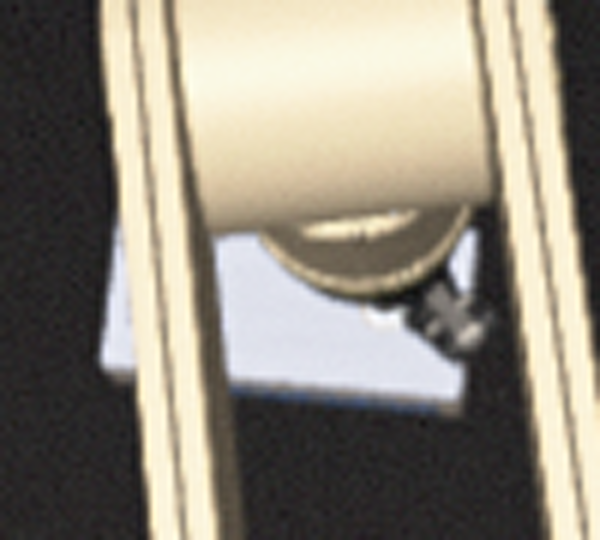

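Call:
send_rows(offset=[[0.5,0.17,0],[0.8,0,0],[0.5,0,0],[0.3,0,0],[0.3,0,0]], dr=[[0,0,0],[0,0,0],[0,0,0],[0,0,0],[0,0,0]], grip=[10,10,10,10,10])

```text
time: 6.4
tool_pos: [484.8, 108.6, 166.1]
tcp_rot: [-72.2, 90.0, -121.2]
ft_force: [-1.0, -0.1, -2.1]
finger_gap: 19.1
```

```bash
python3 - <<'E'
from h import *
show([484,108.7,170])
from bench import snapshot
import cv2
s=snapshot("scene")["pixels"][:,:,::-1]
cv2.imwrite("pics/f3.png",cv2.resize(s[200:270,310:380],None,fx=8,fy=8,interpolation=cv2.INTER_CUBIC))
E
```

```text
t 6.4 tcp [484.84 108.64 166.11] jawyaw 41.02 xdown [-0. -0. -1.] F [-0.97 -0.09 -2.09] gap 19.1 q [  6.72  -6.36 106.06  -0.    80.29 -34.31]
offset cm (tool axes) [-0.39 -0.06 -0.06]
tool y [ 0.75  0.66 -0.  ] z [ 0.66 -0.75  0.  ]
```

View pics/f3.png

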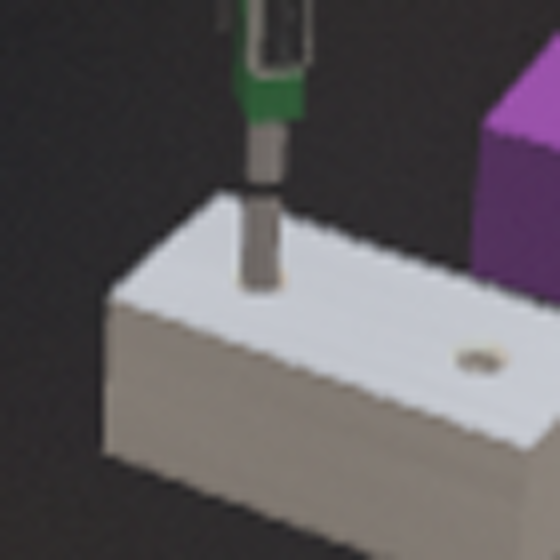

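The tip sits in the well mouth at crop (260,285) with no side load, so I'll push gently.

Call:
send_rows(offset=[[0.2,0,0],[0.2,0,0],[0.2,0,0],[0.2,0,0],[0.2,0,0]], dr=[[0,0,0],[0,0,0],[0,0,0],[0,0,0],[0,0,0]], grip=[10,10,10,10,10])

```text
time: 7.08
tool_pos: [484.8, 108.7, 156.2]
tcp_rot: [26.1, 90.0, -22.9]
ft_force: [0.6, -0.2, -0.7]
finger_gap: 19.0
```

Call:
send_rows(offset=[[0.2,0,0],[0.2,0,0],[0.2,0,0],[0.2,0,0],[0.2,0,0]], dr=[[0,0,0],[0,0,0],[0,0,0],[0,0,0],[0,0,0]], grip=[10,10,10,10,10])

```text
time: 7.7
tool_pos: [485.0, 108.6, 146.8]
tcp_rot: [48.8, 90.0, -0.2]
ft_force: [-1.5, -0.9, 5.1]
finger_gap: 19.2
```

Call:
send_rows(offset=[[0.2,0,0],[0.2,0,0],[0.2,0,0],[0.1,0,0],[0.1,0,0]], dr=[[0,0,0],[0,0,0],[0,0,0],[0,0,0],[0,0,0]], grip=[10,10,10,10,10])

```text
time: 8.32
tool_pos: [485.0, 108.6, 138.6]
tcp_rot: [48.9, 90.0, -0.1]
ft_force: [-1.4, -1.0, 5.1]
finger_gap: 19.3
```

Call:
send_rows(offset=[[0.1,0,0],[0.1,0,0],[0.1,0,0],[0.1,0,0],[0.1,0,0]], dr=[[0,0,0],[0,0,0],[0,0,0],[0,0,0],[0,0,0]], grip=[10,10,10,10,10])

```text
time: 8.95
tool_pos: [484.9, 108.7, 133.3]
tcp_rot: [56.9, 90.0, 7.9]
ft_force: [-0.6, -0.0, 4.6]
finger_gap: 19.0
```

Call:
send_rows(offset=[[0.2,0,0],[0.2,0,0],[0.2,0,0],[0.2,0,0],[0.2,0,0]], dr=[[0,0,0],[0,0,0],[0,0,0],[0,0,0],[0,0,0]], grip=[10,10,10,10,10])

```text
time: 9.57
tool_pos: [484.9, 108.7, 123.3]
tcp_rot: [58.7, 90.0, 9.7]
ft_force: [-1.0, 0.4, 5.9]
finger_gap: 19.0
```

Call:
send_rows(offset=[[0.1,0,0],[0.1,0,0],[0.1,0,0],[0.1,0,0],[0.1,0,0]], dr=[[0,0,0],[0,0,0],[0,0,0],[0,0,0],[0,0,0]], grip=[10,10,10,10,10])

```text
time: 10.2
tool_pos: [485.4, 108.7, 120.4]
tcp_rot: [44.9, 89.9, -4.1]
ft_force: [-9.3, -1.3, 26.2]
finger_gap: 19.6
```

It came to a firm stop with the tip at 48 mm, so well_m is the clear well. Now I'll lift out and press the disc in well_p.

Call:
send_rows(offset=[[-0.6,0,0],[-1.5,0,0],[-2,0,0],[-1.8,0,0],[-1.6,0,0]], dr=[[0,0,0],[0,0,0],[0,0,0],[0,0,0],[0,0,0]], grip=[10,10,10,10,10])

```text
time: 10.82
tool_pos: [485.0, 108.7, 194.5]
tcp_rot: [59.9, 90.0, 10.9]
ft_force: [-0.7, 1.2, -1.0]
finger_gap: 19.2
```

```bash
python3 -c "
from h import *
show([493.8,198.3,190])"
```

```text
t 10.82 tcp [484.97 108.68 194.53] jawyaw 41.02 xdown [ 0.  0. -1.] F [-0.65  1.18 -0.97] gap 19.2 q [  6.72  -7.55 104.14   0.    83.39 -34.3 ]
offset cm (tool axes) [ 0.45  6.55 -6.18]
tool y [0.75 0.66 0.  ] z [ 0.66 -0.75  0.  ]
```

Call:
send_rows(offset=[[0,2.18,-2.06],[0,2.18,-2.06],[0,2.18,-2.06],[0.5,0,0],[0.5,0,0]], dr=[[0,0,0],[0,0,0],[0,0,0],[0,0,0],[0,0,0]], grip=[10,10,10,10,10])

```text
time: 11.45
tool_pos: [493.5, 197.9, 183.0]
tcp_rot: [-78.4, 90.0, -127.4]
ft_force: [0.1, 0.2, -1.2]
finger_gap: 19.5
```

Call:
send_rows(offset=[[0.7,0,0],[0.5,0,0],[0.3,0,0],[0,0,0]], dr=[[0,0,0],[0,0,0],[0,0,0],[0,0,0]], grip=[10,10,10,10])

```text
time: 11.95
tool_pos: [493.5, 198.0, 168.0]
tcp_rot: [-115.2, 90.0, -164.2]
ft_force: [0.0, -0.4, -2.0]
finger_gap: 19.2
```

```bash
python3 - <<'E'
from h import *
show([493.8,198.3,166])
from bench import snapshot
import cv2
s=snapshot("scene")["pixels"][:,:,::-1]
cv2.imwrite("pics/g3.png",cv2.resize(s[200:270,330:400],None,fx=8,fy=8,interpolation=cv2.INTER_CUBIC))
E
```

```text
t 11.95 tcp [493.48 197.98 168.01] jawyaw 41.01 xdown [-0. -0. -1.] F [ 0.01 -0.41 -1.96] gap 19.2 q [ 16.33  -0.87 100.61   0.    80.29 -24.67]
offset cm (tool axes) [ 0.2   0.05 -0.  ]
tool y [ 0.75  0.66 -0.  ] z [ 0.66 -0.75 -0.  ]
```

View pics/g3.png

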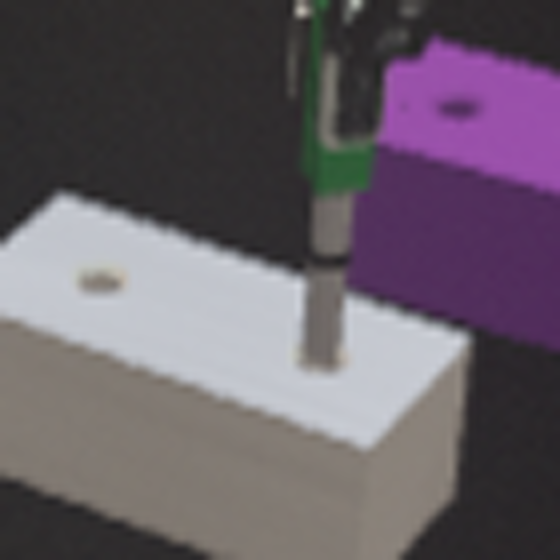

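The tip is centred in the well_p mouth at crop (322,365).

Call:
send_rows(offset=[[0.2,0,0],[0.3,0,0],[0.3,0,0],[0.3,0,0],[0.2,0,0]], dr=[[0,0,0],[0,0,0],[0,0,0],[0,0,0],[0,0,0]], grip=[10,10,10,10,10])

```text
time: 12.62
tool_pos: [493.7, 198.2, 155.6]
tcp_rot: [48.8, 90.0, -0.1]
ft_force: [-2.4, 0.2, 4.7]
finger_gap: 18.9
```

Call:
send_rows(offset=[[0.2,0,0],[0.2,0,0],[0.2,0,0],[0.2,0,0],[0.2,0,0]], dr=[[0,0,0],[0,0,0],[0,0,0],[0,0,0],[0,0,0]], grip=[10,10,10,10,10])

```text
time: 13.25
tool_pos: [493.7, 198.2, 145.8]
tcp_rot: [59.2, 90.0, 10.2]
ft_force: [-1.5, -0.3, 4.7]
finger_gap: 19.4
```

Call:
send_rows(offset=[[0.15,0,0],[0.15,0,0],[0.1,0,0],[0.1,0,0],[0.05,0,0]], dr=[[0,0,0],[0,0,0],[0,0,0],[0,0,0],[0,0,0]], grip=[10,10,10,10,10])

```text
time: 13.88
tool_pos: [493.7, 198.2, 139.8]
tcp_rot: [66.6, 90.0, 17.6]
ft_force: [-1.4, -0.7, 3.8]
finger_gap: 19.7
```

Call:
send_rows(offset=[[0.05,0,0],[0.05,0,0],[0.05,0,0],[0.05,0,0]], dr=[[0,0,0],[0,0,0],[0,0,0],[0,0,0]], grip=[10,10,10,10])

```text
time: 14.38
tool_pos: [493.9, 198.2, 138.6]
tcp_rot: [58.7, 90.0, 9.7]
ft_force: [-4.6, -1.0, 11.3]
finger_gap: 19.6
```

Call:
send_rows(offset=[[0.05,0,0],[0.05,0,0],[0,0,0]], dr=[[0,0,0],[0,0,0],[0,0,0]], grip=[10,10,10])

```text
time: 14.75
tool_pos: [494.1, 198.3, 138.5]
tcp_rot: [57.4, 89.9, 8.4]
ft_force: [-5.3, -2.0, 16.8]
finger_gap: 19.3
```

It stopped firmly at 30 mm, so well_p is the spacer well. I'll lift and go back to well_m.

Call:
send_rows(offset=[[-0.5,0,0],[-1.2,0,0],[-1.6,0,0],[-1.6,0,0],[-0.6,0,0]], dr=[[0,0,0],[0,0,0],[0,0,0],[0,0,0],[0,0,0]], grip=[10,10,10,10,10])

```text
time: 15.38
tool_pos: [494.5, 198.5, 193.8]
tcp_rot: [65.3, 89.8, 16.4]
ft_force: [-0.1, 0.2, -1.4]
finger_gap: 19.5
```

Call:
send_rows(offset=[[0,-2.18,2.06],[0,-2.18,2.06],[0,-2.18,2.06],[0.5,0,0],[0.5,0,0]], dr=[[0,0,0],[0,0,0],[0,0,0],[0,0,0],[0,0,0]], grip=[10,10,10,10,10])

```text
time: 16.0
tool_pos: [484.9, 108.9, 181.6]
tcp_rot: [126.0, 90.0, 77.0]
ft_force: [-0.5, -0.8, -1.4]
finger_gap: 19.2
```

```bash
python3 -c "
from h import *
show([484.9,108.7,170])"
```

```text
t 16.0 tcp [484.87 108.94 181.58] jawyaw 41.0 xdown [ 0.  0. -1.] F [-0.55 -0.78 -1.37] gap 19.2 q [  6.73  -7.03 105.03   0.02  81.99 -34.27]
offset cm (tool axes) [ 1.16 -0.01  0.02]
tool y [0.75 0.66 0.  ] z [ 0.66 -0.75 -0.  ]
```

Call:
send_rows(offset=[[0.5,0,0],[0.5,0,0],[0.4,0,0],[0.4,0,0],[0.4,0,0]], dr=[[0,0,0],[0,0,0],[0,0,0],[0,0,0],[0,0,0]], grip=[10,10,10,10,10])

```text
time: 16.62
tool_pos: [484.9, 108.7, 159.6]
tcp_rot: [47.8, 90.0, -1.2]
ft_force: [-0.1, 0.2, -0.8]
finger_gap: 19.5
```

Call:
send_rows(offset=[[0.6,0,0],[0.6,0,0],[0.6,0,0],[0.6,0,0],[0.4,0,0]], dr=[[0,0,0],[0,0,0],[0,0,0],[0,0,0],[0,0,0]], grip=[10,10,10,10,10])

```text
time: 17.25
tool_pos: [484.7, 108.6, 131.3]
tcp_rot: [-122.6, 90.0, -171.5]
ft_force: [-0.1, 0.1, -1.5]
finger_gap: 19.4
```

Call:
send_rows(offset=[[0.3,0,0],[0.3,0,0],[0.2,0,0],[0.1,0,0],[0.05,0,0]], dr=[[0,0,0],[0,0,0],[0,0,0],[0,0,0],[0,0,0]], grip=[10,10,10,10,10])

```text
time: 17.88
tool_pos: [484.9, 108.7, 122.3]
tcp_rot: [52.6, 90.0, 3.6]
ft_force: [-0.2, -0.2, -0.3]
finger_gap: 19.2
```

Call:
send_rows(offset=[[0.05,0,0],[0.05,0,0],[0.05,0,0],[0.05,0,0]], dr=[[0,0,0],[0,0,0],[0,0,0],[0,0,0]], grip=[10,10,10,10])

```text
time: 18.38
tool_pos: [485.0, 108.6, 120.7]
tcp_rot: [41.7, 90.0, -7.2]
ft_force: [-2.3, -0.4, 5.9]
finger_gap: 19.4
```

Call:
send_rows(offset=[[0.05,0,0],[0.05,0,0],[0,0,0]], dr=[[0,0,0],[0,0,0],[0,0,0]], grip=[10,10,10])

```text
time: 18.75
tool_pos: [485.2, 108.7, 120.6]
tcp_rot: [49.1, 90.0, 0.1]
ft_force: [-3.5, -0.0, 10.2]
finger_gap: 19.6
```

It is seated at 48 mm again, pressing with 10 N. I'll ease off and release.

Call:
send_rows(offset=[[-0.1,0,0],[0,0,0],[0,0,0],[0,0,0],[0,0,0]], dr=[[0,0,0],[0,0,0],[0,0,0],[0,0,0],[0,0,0]], grip=[10,30,45,60,60], force=20)

```text
time: 19.38
tool_pos: [484.8, 108.7, 120.2]
tcp_rot: [-147.4, 90.0, 163.6]
ft_force: [0.2, -1.1, 0.5]
finger_gap: 51.3
```

```bash
python3 - <<'E'
from h import *
show()
from bench import snapshot
import cv2
s=snapshot("scene")["pixels"][:,:,::-1]
cv2.imwrite("pics/i1.png",cv2.resize(s[180:270,310:390],None,fx=6.5,fy=6.5,interpolation=cv2.INTER_CUBIC))
E
```

```text
t 19.38 tcp [484.84 108.66 120.22] jawyaw 41.02 xdown [-0.  0. -1.] F [ 0.21 -1.07  0.52] gap 51.3 q [  6.72  -3.87 108.72   0.    75.16 -34.31]
tool y [ 0.75  0.66 -0.  ] z [ 0.66 -0.75 -0.  ]
```

View pics/i1.png

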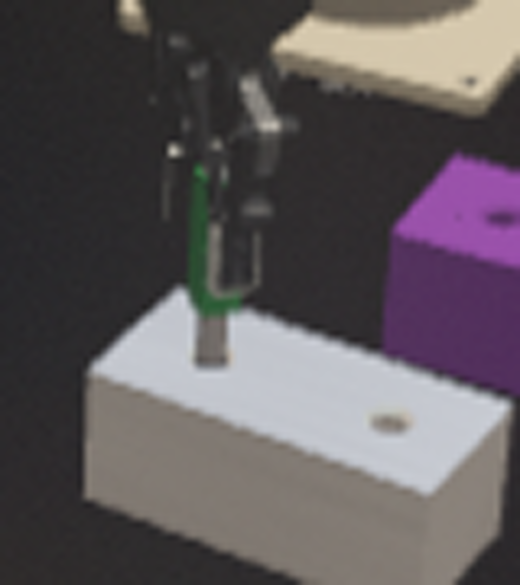

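The rod stands with its band down at the rim and the fingers are open on either side. I'll retreat upward.

Call:
send_rows(offset=[[-1,0,0],[-2,0,0],[-3,0,0],[-4,0,0],[-3,0,0]], dr=[[0,0,0],[0,0,0],[0,0,0],[0,0,0],[0,0,0]], grip=[60,60,60,60,60])

```text
time: 20.05
tool_pos: [485.3, 108.7, 253.1]
tcp_rot: [55.7, 89.9, 6.7]
ft_force: [0.4, 0.1, -0.0]
finger_gap: 51.2
```

Call:
send_rows(offset=[[0,-4,-4],[0,-4,-4],[0,-4,-4],[0,0,0]], dr=[[0,0,0],[0,0,0],[0,0,0],[0,0,0]], grip=[60,60,60,60])

```text
time: 20.55
tool_pos: [313.6, 120.8, 251.7]
tcp_rot: [64.0, 89.7, 15.1]
ft_force: [1.2, 0.1, 0.0]
finger_gap: 51.5
```

```bash
python3 - <<'E'
from h import *
show()
from bench import snapshot
import cv2
s=snapshot("scene")["pixels"][:,:,::-1]
cv2.imwrite("pics/j1.png",cv2.resize(s[180:270,310:390],None,fx=6.5,fy=6.5,interpolation=cv2.INTER_CUBIC))
cv2.imwrite("pics/j2.png",s)
for z in (70,75+22,167): print(z,(proj("scene",[484.4,109,z])[0]-[310,180]+.5)*6.5)
E
```

```text
t 20.55 tcp [313.61 120.8  251.66] jawyaw 41.12 xdown [ 0.  0. -1.] F [1.23 0.08 0.02] gap 51.5 q [ 12.29 -37.81 120.76   0.01  96.79 -28.83]
tool y [0.75 0.66 0.  ] z [ 0.66 -0.75  0.  ]
70 [209.82 358.18]
97 [212.54 307.55]
167 [219.85 171.59]
```

View pics/j1.png

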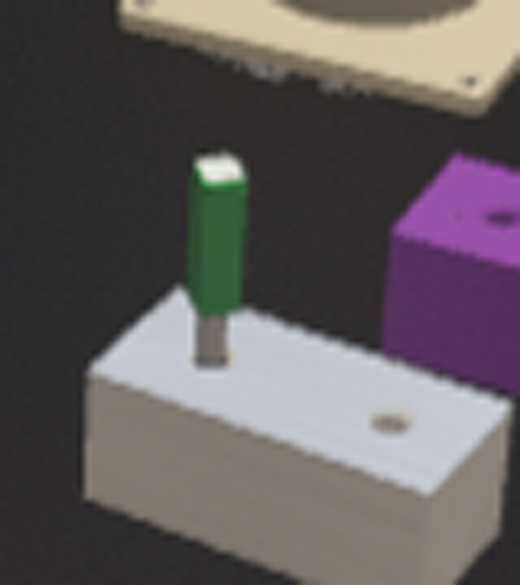

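View pics/j2.png

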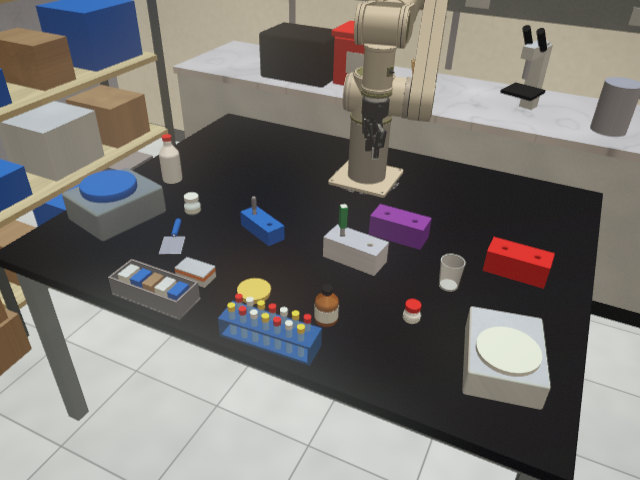

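The rod stands upright in well_m. Its handle top is at crop (219,168) against a predicted (220,172) for full depth, and its handle bottom at about y 308 against 307.5. The bystanders look unmoved.

```bash
python3 -c "
from bench import workorder
print(workorder.hand_in())"
```

```text
the job is handed in; nothing more can be done
None
```

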